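Slip the brass sleeve onto the marking arbor

ROBOT

A 6-joint arm with a two-finger parallel gripper is mounted at the origin on a cart in front of the work surface, level with it; the furniture and walls round the work are solid. World frame = base frame: x ahead of the robot, y to its left, z up, the work surface at z = 0. Lengths are in m, angles in degrees, forces in N, time in s.
With the tool pointing down it reaches from about 0.375 to 0.9 m from the base axis. Payload 3.1 kg.
Tool frame: the origin (TCP) lies midway between the tips of the shut fingers; the grasp point (between the pads) lies 19 mm behind it; z points along the fingers, y is the line along which they close (so a half turn about z gives the same grasp; the last joint's range is limited). The gripper opens to 87 mm and grips with 3 to 60 N. Pads are 19 mm wide; open, the fingers measure 117 mm over their backs; the gripper's body (75 mm by 190 mm) begins 51 mm behind the grasp point.
Start: joints at [59.158, 30.224, 82.088, -0, 67.689, -10.227], TCP at [0.22, 0.585, 0.223] pointing down, gripper open.
Joint ranges: [-176.69, 176.69], [-43.24, 126.21], [12.49, 139.97], [-82, 262], [0, 151.66], [-163.58, 163.58]. Speed limits (degrees/s): [159.86, 159.86, 180, 180, 180, 180].

INTERFACE

Orientations are given as a 3x3 rotation matrix whose columns are the frame's x, y, z axes.
In Python, from rig import bot, eyes, telemetry gives the robot as it stands (bot), with the cameras (eyes) and the readings (telemetry).
- The arm moves only by the tool jog_arm, called after "Request:" as name(argument=value, ...), one argument or row to a line, values as JSON. Schema: {"type":"object","properties":{"increments":{"type":"array","items":{"type":"object","properties":{"sx":{"type":"number"},"sy":{"type":"number"},"sz":{"type":"number"},"ax":{"type":"number"},"ay":{"type":"number"},"az":{"type":"number"},"aperture":{"type":"number"}},"additionalProperties":false,"required":["aperture"]},"minItems":1,"maxItems":20},"only":{"type":"string"},"quiet":{"type":"boolean"},"lines":{"type":"string"}},"required":["increments"],"additionalProperties":false}. increments is a list of rows, 1 to 20 of them, each an object with the fields sx, sy, sz (the shift in shares of 0.8 m (1.0 is 0.8 m)), ax, ay, az (a rotation vector in a scale on which 1.0 is 360 degrees), aperture (the opening from 0.0 (shut) to 1.0 (fully open)); a field left out counts as zero (the opening has to be given); each row is the pose to reach, as a shift and turn from the pose commanded when the call began, along the tool's axes at that moment; what a row does not reach only later rows make up. A row lasts 1/10 s, in which the tool goes at most 0.05 m and 8.59 degrees, less where a joint would pass 70% of its speed; a pose out of reach is approached as far as the arm can. The fingers move at their own pace and stop on an object; the grip force is fixed at half the most. Time passes only in rows, so rows that do not move let the fingers close. The tool returns the time, the measured TCP pose, the force, the opening and the grip force at its end. only (a regular expression) keeps the lines of the reply that match it, lines (a string "A,B") keeps lines A to B, and quiet returns only ok. No shift or turn number may pass 1 either way. Input that does not fit is refused with a message, and nothing moves.
- telemetry.read_state(): the state, without advancing time (a new reading comes with each control period).
- eyes.capture(name): name is "scene" or "top" or "wrist"; returns a dict with "color" (480x640x3 uint8, red, green, blue), "K" (3x3 intrinsics, pixels), "D" ([k1, k2, p1, p2, k3] as OpenCV has them; the pictures are not rectified), "view" (4x4, takes a point from world to camera coordinates); the wrist camera has in their place "mount" (4x4, takes a point from camera to tool coordinates, whose origin is the TCP and whose axes are the flange's). Camera axes: x right, y up, looking along -z (the intrinsics and any distortion apply to the point x, -y, -z); pixel columns grow to the right and rows downward; lengths in m; the calibration is good to about 2 mm. A picture is of the moment at which its call begins: read the wrist's pose just before it. There is no depth.
- bot.hand_in(): hands the job in; it is judged then, once.
The state is a dict: "time_s": time; "joint_positions": joint angles; "qvel": joint speeds; "tau": joint torques, N m; "position": TCP position; "tcp_rot": TCP orientation; "force": force on the tool from outside, world axes, zero at the start; "moment": the same for the moment, N m; "opening": opening from 0.0 (shut) to 1.0 (fully open); "grasp_force": force on a finger pad.
Only numpy, scipy, OpenCV 4.12 (cv2) and the standard library are available. Lean on these libraries where they do the work, as an engineer would, in place of code of your own. Each camera call takes 0.05 s, during which the arm holds its last target. There are 200 camera calls.

TASK

Load the laser marking arbor: pick up the brass sleeve and slide it over the upright post on the dark base plate, lowering it until it sits flat on the round shoulder at the foot of the post, then let go. Do not drop it onto the post, and leave the grey sleeve and the nearby black tape roll where they are.

Things in the scene. Friction and masses are not known exactly. Their poses are not given: they have to be found in the camera images.
- brass_sleeve: Brass-coloured plain tube standing upright on the desk, open at both ends: outer diameter 48 mm, bore 34 mm, height 40 mm, about 0.2 to 0.4 kg. Origin on its axis at the lower end face, z along the axis, up.
- post_seat (a point): Foot of the post, on its axis, on the flat shoulder where the sleeve must sit, 20 mm above the desk; z up. Arbor fixed to the desk: dark base plate 90 x 110 x 12 mm centred under the post, 4 mm screw heads at its corners, aluminium-coloured shoulder disc of 56 mm diameter, steel post of 22 mm diameter rising 50 mm above this point, the last 14 mm tapering to an 8 mm tip.
- grey_sleeve: Grey tube of the same size as the brass one (48 mm outside, 34 mm bore, 40 mm high), standing upright on the desk; not wanted. Origin on its axis at the lower end face.
- tape_roll: Roll of black tape lying flat near the sleeves (not the one far off at the right of the desk), about 53 mm in diameter and 19 mm high; not wanted. Origin at the centre of its underside.

How it is judged (in metres and radians):
At the end, for the whole second after the job is handed in: The brass sleeve is round the post, its lower end on the shoulder (within 4 mm in height, 10 mm sideways, upright within 0.1 rad), at rest and released; the grey sleeve and the tape roll are within 30 mm of where they stood (horizontal distance between brass_sleeve and post_seat below 0.01 m and z of brass_sleeve in the frame of post_seat between -0.004 and 0.004 m and angle between brass_sleeve's own z axis and vertical below 0.1 rad and linear speed of brass_sleeve below 0.02 m/s and contact force between the fingers and brass_sleeve below 0.1 N and distance of each of grey_sleeve, tape_roll from where it was at the start of the episode below 0.03 m); the robot touches nothing.
It fails at once if the brass sleeve is let go over the post more than 20 mm above the shoulder (horizontal distance between brass_sleeve and post_seat below 0.014 m and z of brass_sleeve in the frame of post_seat above 0.02 m and contact force between the fingers and brass_sleeve below 0.05 N).
It fails at once if the grey sleeve is moved by more than 30 mm (distance of grey_sleeve from where it was at the start of the episode above 0.03 m).
It fails at once if the tape roll is moved by more than 30 mm (distance of tape_roll from where it was at the start of the episode above 0.03 m).
It also fails if it takes over 35 s, if anything falls off the work surface, if the arm or the gripper's body presses on something with over 40 N, if the wrist force passes 120 N, or if a joint passes its speed limit or range.

## Working session

There is one attempt and no reset: what is moved stays moved. The work goes in short steps, Python scripts to look and compute and a tool call to move; the robot and the scene stay as the last step left them, time stands still between calls to the robot, and variables do not carry over. Pictures are saved under pics/ and viewed, at most 10 in all, crops included, and the job is handed in when it is done.

```bash
ls; mkdir -p pics
```

Run:
```python
from rig import bot, eyes, telemetry
import cv2,pickle
d={}
for n in("scene","top","wrist"):
    s=telemetry.read_state();c=eyes.capture(n);c["state"]=s;d[n]=c
    cv2.imwrite(f"pics/{n}0.png",c["color"][:,:,::-1])
pickle.dump(d,open("c0.pkl","wb"))
print(s); print(d["top"]["K"],d["top"]["D"],d["top"]["view"],d["scene"]["view"],d["wrist"]["mount"])
```

```text
pics
rig.py
{'time_s': 0.1, 'joint_positions': array([ 5.91571112e+01,  3.02734546e+01,  8.21504172e+01,  9.69653358e-04,
        6.76909804e+01, -1.02278807e+01]), 'qvel': array([ 0.12406602, -0.16166784, -0.1419103 , -0.01193788, -0.0470143 ,
       -0.01736443]), 'tau': array([-5.09654801e-04, -4.40983951e+01, -1.77149677e+01,  6.35146047e-02,
        5.33939071e-02, -3.10357700e-05]), 'position': array([0.2196742 , 0.58439676, 0.22166387]), 'tcp_rot': array([[-9.35964881e-01,  3.52091831e-01, -1.04114622e-03],
       [ 3.52093175e-01,  9.35963387e-01, -1.71303127e-03],
       [ 3.71330426e-04, -1.96991759e-03, -9.99997991e-01]]), 'force': array([-0.36752052, -0.27942649, -0.02349176]), 'moment': array([-0.00039066,  0.02739765,  0.02062372]), 'grasp_force': 0.0, 'opening': 0.9968400071809211}
[[494.5846826    0.         320.2762134 ]
 [  0.         494.5846826  240.60295662]
 [  0.           0.           1.        ]] [-0.10354033  0.          0.          0.          0.        ] [[-0.01867152 -0.99960152  0.02117028 -0.05491059]
 [ 0.99550883 -0.01662126  0.09319819 -0.50321034]
 [-0.09280918  0.02281535  0.99542248 -0.84414281]
 [ 0.          0.          0.          1.        ]] [[ 0.71721243 -0.6968416  -0.00425578 -0.40024419]
 [ 0.55826232  0.57090546  0.6020051  -0.26688409]
 [-0.41707256 -0.43414138  0.7984809  -0.7608526 ]
 [ 0.          0.          0.          1.        ]] [[-6.44007829e-04  9.57551258e-01  2.88262335e-01  8.02146245e-02]
 [ 9.99999729e-01  7.19464971e-04 -1.55819642e-04 -2.00584305e-05]
 [-3.56599947e-04  2.88262157e-01 -9.57551462e-01 -1.60942876e-01]
 [ 0.00000000e+00  0.00000000e+00  0.00000000e+00  1.00000000e+00]]
```

View pics/top0.png

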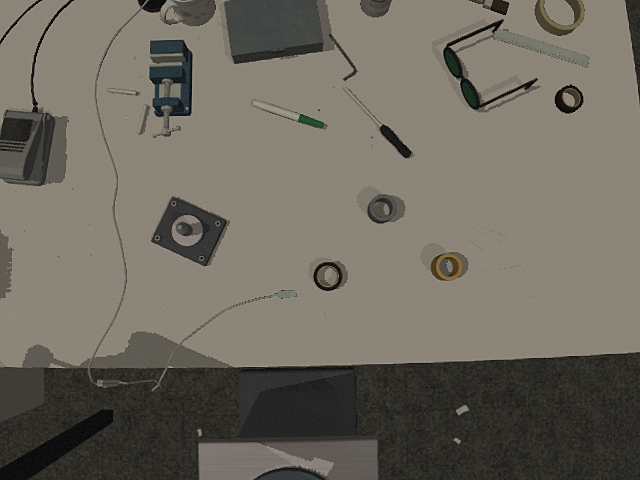

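View pics/scene0.png

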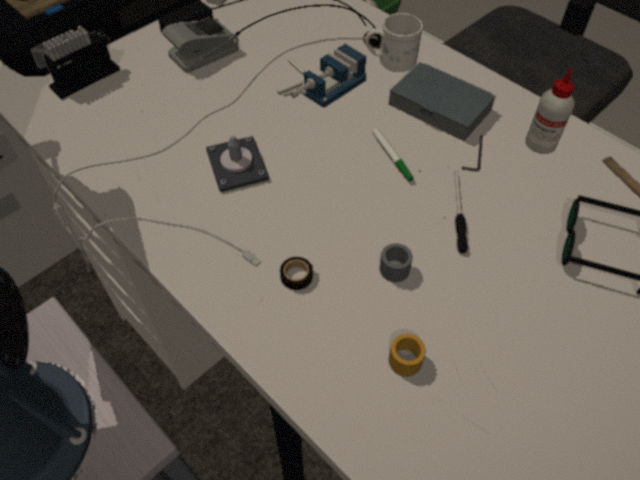

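The top view shows the brass sleeve near (448,266), the grey sleeve at (381,209), the tape at (328,276), and the arbor plate around (188,231) with its post. The scene view shows the same objects: brass (407,355), arbor (237,162).

Create h.py:
```python
import numpy as np,cv2
from scipy.optimize import least_squares
def view(c):
    if "view" in c: return c["view"]
    T=np.eye(4);T[:3,:3]=c["state"]["tcp_rot"];T[:3,3]=c["state"]["position"]
    return np.linalg.inv(T@c["mount"])
def cast(c,px,z):
    p=cv2.undistortPoints(np.float64(px).reshape(-1,1,2),c["K"],np.float64(c["D"]))[:,0]
    V=view(c);R=V[:3,:3];o=-R.T@V[:3,3]
    d=np.c_[p[:,0],-p[:,1],-np.ones(len(p))]@R
    return o+d*((z-o[2])/d[:,2])[:,None]
def proj(c,P):
    V=view(c);q=np.atleast_2d(P)@V[:3,:3].T+V[:3,3];q=q*[1,-1,-1]
    return cv2.projectPoints(q,np.zeros(3),np.zeros(3),c["K"],np.float64(c["D"]))[0][:,0]
def cam(c): V=view(c);return -V[:3,:3].T@V[:3,3]
def big(m,near=None):
    cs,_=cv2.findContours(m.astype(np.uint8),cv2.RETR_EXTERNAL,cv2.CHAIN_APPROX_NONE)
    if near is not None: cs=[k for k in cs if abs(cv2.pointPolygonTest(k,near,True))<40 and len(k)>20]
    return max(cs,key=cv2.contourArea)[:,0].astype(float)
def rim(c,k,z,far=True,r=None):
    P=cast(c,k,z)[:,:2];m=P.mean(0);u=m-cam(c)[:2];u/=np.linalg.norm(u)
    s=(P-m)@u; P=P[s>0.004] if far else P[s<-0.004]
    if r: f=lambda v:np.hypot(*(P-v).T)-r; v=least_squares(f,m,loss='soft_l1',f_scale=.001)
    else: v=least_squares(lambda v:np.hypot(*(P-v[:2]).T)-v[2],[*m,.02],loss='soft_l1',f_scale=.001)
    return v.x, np.sqrt(np.mean(v.fun**2))
```

Run:
```python
import pickle;from h import *
d=pickle.load(open("c0.pkl","rb"))
for n,pt in(("top",(448,266)),("scene",(407,355))):
    c=d[n];hsv=cv2.cvtColor(c["color"],cv2.COLOR_RGB2HSV)
    m=(hsv[...,0]>10)&(hsv[...,0]<26)&(hsv[...,1]>120)
    k=big(m,pt);print(n,cam(c),cv2.boundingRect(k.astype(np.int32)))
    for z,f in((.04,True),(0,False)): print(z,rim(c,k,z,f),rim(c,k,z,f,.024))
for n,pt in(("top",(187,230)),("scene",(237,162))):
    c=d[n];g=c["color"].max(2)
    m=np.zeros(g.shape,np.uint8);x,y=pt;m[y-45:y+45,x-45:x+45]=(g<95)[y-45:y+45,x-45:x+45]
    k=big(m,pt);P=cast(c,k,.012)[:,:2].astype(np.float32)
    print(n,"plate",cv2.minAreaRect(P*1000))
c=d["top"];print("approx grey,tape",cast(c,[(379,207)],.04),cast(c,[(328,276)],.019), "tip",cast(c,[(183,229)],.07))
a=cv2.resize(c["color"][185:275,140:240],None,fx=4,fy=4);b=cv2.resize(d["scene"]["color"][120:210,190:290],None,fx=4,fy=4)
cv2.imwrite("pics/crop.png",np.hstack([a,b])[:,:,::-1])
```

```text
top [ 0.42158087 -0.04399328  0.8883395 ] (431, 253, 31, 27)
0.04 (array([ 0.45244068, -0.28513339,  0.02268244]), np.float64(0.0004320028769243995)) (array([ 0.45219279, -0.28349847]), np.float64(0.0007046335997079328))
0 (array([ 0.45281373, -0.28694698,  0.02222814]), np.float64(0.0005282506204449553)) (array([ 0.45325746, -0.28918588]), np.float64(0.0009342748123860291))
scene [ 0.1187207  -0.45685882  0.7664885 ] (389, 334, 36, 42)
0.04 (array([ 0.45107064, -0.28797517,  0.02235063]), np.float64(0.0004094175296434752)) (array([ 0.44920691, -0.28879921]), np.float64(0.0009292597972301717))
0 (array([ 0.45312595, -0.28765372,  0.0221646 ]), np.float64(0.0005488331736294236)) (array([ 0.45520168, -0.2868225 ]), np.float64(0.0011288872976548496))
top plate ((524.666259765625, 168.17227172851562), (117.19893646240234, 92.48914337158203), 64.75259399414062)
scene plate ((522.893310546875, 166.67813110351562), (124.94187927246094, 90.46332550048828), 64.90325927734375)
approx grey,tape [[ 0.55775102 -0.16684191  0.04      ]] [[ 0.44000441 -0.07631416  0.019     ]] tip [[0.52116099 0.16611052 0.07      ]]
```

View pics/crop.png

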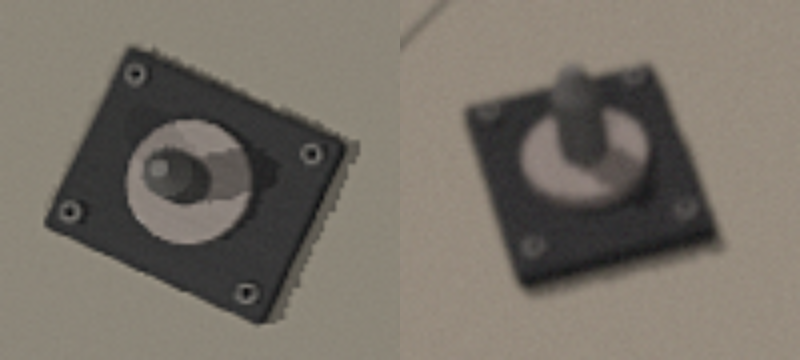

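Screws and shoulder show clearly in the crop. Top half: screws at (135,74), (312,153), (69,211), (246,292); shoulder centre about (190,181). The brass estimates from both views agree at about (0.452,-0.287). Next I compute the post position and the first move.

Run:
```python
import pickle;from h import *
d=pickle.load(open("c0.pkl","rb"));c=d["top"];o=np.array([140,185]);e=np.array([190,120])
f=lambda L,z:cast(c,(np.float64(L)-1.5)/4+o,z)
S=f([(135,74),(312,153),(69,211),(246,292)],.016);print("screws",S.mean(0),np.linalg.norm(S[0]-S[1]),np.linalg.norm(S[0]-S[2]))
print("shoulder",f([(190,181)],.02),"tip",f([(157,165)],.07))
S2=cast(d["scene"],(np.float64([(487-400,110),(633-400,76),(532-400,245),(685-400,206)])-1.5)/4+e,.016);print("scene screws",S2.mean(0))
g=cast(d["scene"],(np.float64([(586-400,158)])-1.5)/4+e,.02);print("scene shoulder",g)
R=d["top"]["state"]["tcp_rot"];p=np.array([.22,.585,.223])
for q in([.45,.25,.223],[.452,-.287,.18]): print(R.T@(np.array(q)-p))
```

```text
screws [0.52552255 0.17252268 0.016     ] 0.0880988263586773 0.06772599434093468
shoulder [[0.52555532 0.17155348 0.02      ]] tip [[0.52654302 0.17312653 0.07      ]]
scene screws [0.52444396 0.1710557  0.016     ]
scene shoulder [[0.52269781 0.16687897 0.02      ]]
[-0.33321672 -0.23257576  0.00036036]
[-0.52416484 -0.73439953  0.0443344 ]
```

Careful with the scale: shifts go in shares of 0.8 m and turns go in shares of 360 degrees. That gives: -0.734 m / 0.8 = -0.9175, -0.524 m / 0.8 = -0.655.

Request:
jog_arm(
  increments=[
    {"sx":-0.4125,"sy":-0.2875,"aperture":1},
    {"sx":-0.4125,"sy":-0.2875,"aperture":1},
    {"sx":-0.4125,"sy":-0.2875,"aperture":1},
    {"sx":-0.4125,"sy":-0.2875,"aperture":1},
    {"sx":-0.4125,"sy":-0.2875,"aperture":1},
    {"sx":-0.4125,"sy":-0.2875,"aperture":1},
    {"sx":-0.655,"sy":-0.9175,"sz":0.055,"aperture":1},
    {"sx":-0.655,"sy":-0.9175,"sz":0.055,"aperture":1},
    {"sx":-0.655,"sy":-0.9175,"sz":0.055,"aperture":1},
    {"sx":-0.655,"sy":-0.9175,"sz":0.055,"aperture":1},
    {"sx":-0.655,"sy":-0.9175,"sz":0.055,"aperture":1},
    {"sx":-0.655,"sy":-0.9175,"sz":0.055,"aperture":1},
    {"sx":-0.655,"sy":-0.9175,"sz":0.055,"aperture":1},
    {"sx":-0.655,"sy":-0.9175,"sz":0.055,"aperture":1},
    {"sx":-0.655,"sy":-0.9175,"sz":0.055,"aperture":1},
    {"sx":-0.655,"sy":-0.9175,"sz":0.055,"aperture":1},
    {"sx":-0.655,"sy":-0.9175,"sz":0.055,"aperture":1},
    {"sx":-0.655,"sy":-0.9175,"sz":0.055,"aperture":1},
    {"sx":-0.655,"sy":-0.9175,"sz":0.055,"aperture":1},
    {"sx":-0.655,"sy":-0.9175,"sz":0.055,"aperture":1},
  ],
)

```text
time_s: 2.15
position: [0.4528, -0.2915, 0.1782]
tcp_rot: [[-0.934, 0.356, 0.002], [0.356, 0.934, -0.003], [-0.003, -0.002, -1.0]]
force: [0.7, 0.7, 0.1]
opening: 1.003
grasp_force: 0.0
```

Run:
```python
from rig import bot, eyes, telemetry;import pickle;from h import *
s=telemetry.read_state();c=eyes.capture("wrist");c["state"]=s;pickle.dump(c,open("w1.pkl","wb"))
cv2.imwrite("pics/w1.png",c["color"][:,:,::-1]);print(s["joint_positions"],s["position"],np.abs(s["qvel"]).max())
hsv=cv2.cvtColor(c["color"],cv2.COLOR_RGB2HSV);m=(hsv[...,0]>10)&(hsv[...,0]<26)&(hsv[...,1]>120)
k=big(m);print(cv2.boundingRect(k.astype(np.int32)),cam(c))
for z,f in((.04,True),(0,False)): print(z,rim(c,k,z,f),rim(c,k,z,f,.024))
```

```text
[-4.46421174e+01  2.69348805e+01  9.73054803e+01 -4.67928221e-02
  5.55637343e+01 -1.13746579e+02] [ 0.45282336 -0.29148439  0.17823384] 4.79414647810768
(293, 386, 347, 26) [ 0.37754378 -0.26246704  0.33894966]
0.04 (array([-152.54514374,   44.61536549,  159.6539787 ]), np.float64(0.013670360510828605)) (array([ 0.70363665, -0.13286913]), np.float64(0.03300548590733564))
0 (array([307.58692708, -88.82521966, 319.42407667]), np.float64(0.011217844802748636)) (array([ 0.67415792, -0.3145159 ]), np.float64(0.040916479038650144))
```

View pics/w1.png

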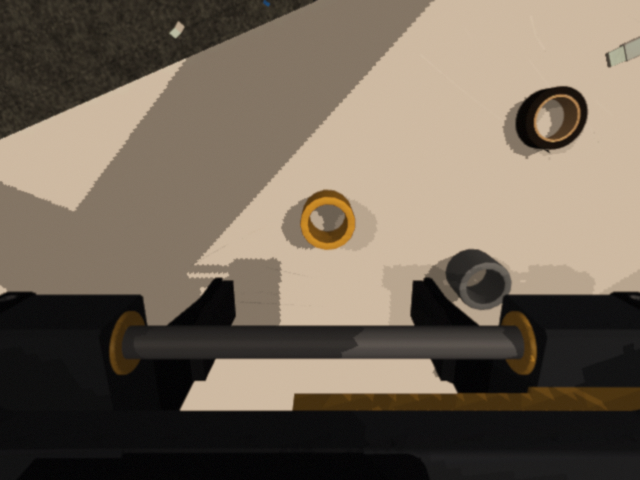

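Wrist view: the brass sleeve is at (328,220) between the fingers, with its top rim clear. Grey is at (480,280) and the tape at (553,118), both outside the finger path.

Run:
```python
from rig import bot, eyes, telemetry;import pickle;from h import *
s=telemetry.read_state();c=eyes.capture("wrist");c["state"]=s
hsv=cv2.cvtColor(c["color"],cv2.COLOR_RGB2HSV);m=(hsv[...,0]>10)&(hsv[...,0]<26)&(hsv[...,1]>120)
m[270:]=0;k=big(m);print(s["position"],np.abs(s["qvel"]).max(),cv2.boundingRect(k.astype(np.int32)))
for z,f in((.04,True),(0,False)): print(z,rim(c,k,z,f),rim(c,k,z,f,.024))
print("bright rim px check",cast(c,[(328,221)],.04))
```

```text
[ 0.45188138 -0.28838876  0.17803278] 3.4085325862953444 (513, 91, 69, 60)
0.04 (array([ 0.43517764, -0.08917311,  0.02175178]), np.float64(0.00045088574041547306)) (array([ 0.43438601, -0.09184193]), np.float64(0.0013879397271148429))
0 (array([ 0.44033435, -0.07264278,  0.02380633]), np.float64(0.002051396949857737)) (array([ 0.44040401, -0.07241776]), np.float64(0.002051313828188466))
bright rim px check [[ 0.44799961 -0.28189189  0.04      ]]
```

Run:
```python
from rig import bot, eyes, telemetry;import pickle;from h import *
s=telemetry.read_state();c=eyes.capture("wrist");c["state"]=s
hsv=cv2.cvtColor(c["color"],cv2.COLOR_RGB2HSV);m=(hsv[...,0]>10)&(hsv[...,0]<26)&(hsv[...,1]>120)
m[270:]=0;m[:,430:]=0;k=big(m);print(s["position"],np.abs(s["qvel"]).max(),cv2.boundingRect(k.astype(np.int32)))
for z,f in((.04,True),(0,False)): print(z,rim(c,k,z,f),rim(c,k,z,f,.024))
for z in(.04,0): print("other halves",rim(c,k,z,z==0),)
b=np.array([.4515,-.2865,.012]);R=s["tcp_rot"];print("tool delta",R.T@(b-s["position"]))
```

```text
[ 0.45138522 -0.28643793  0.17797892] 2.0470766133430827 (295, 194, 55, 60)
0.04 (array([ 0.45061401, -0.28663481,  0.02327695]), np.float64(0.0002805778203749559)) (array([ 0.44976601, -0.28631981]), np.float64(0.0003933550279009162))
0 (array([ 0.45325001, -0.287472  ,  0.02408839]), np.float64(0.0004304058612332103)) (array([ 0.45314607, -0.28743271]), np.float64(0.00043438703611781707))
other halves (array([ 0.44414644, -0.28399615,  0.0211955 ]), np.float64(0.0003692328758728254))
other halves (array([ 0.46054719, -0.29041321,  0.02637247]), np.float64(0.0003157692179131915))
tool delta [-0.00041252 -0.000206    0.16597833]
```

The sleeve is at (0.4515,-0.287), right under the TCP, and all views agree. I descend 0.165 m, then close.

Scaled: 0.165 m / 0.8 = 0.2063, 0.16 m / 0.8 = 0.2.

Request:
jog_arm(
  increments=[
    {"sz":0.0625,"aperture":1},
    {"sz":0.1125,"aperture":1},
    {"sz":0.15,"aperture":1},
    {"sz":0.1813,"aperture":1},
    {"sz":0.2,"aperture":1},
    {"sz":0.2063,"aperture":1},
    {"sz":0.2063,"aperture":1},
    {"sz":0.2063,"aperture":1},
    {"sz":0.2063,"aperture":1},
    {"sz":0.2063,"aperture":0},
    {"sz":0.2063,"aperture":0},
    {"sz":0.2063,"aperture":0},
    {"sz":0.2063,"aperture":0},
    {"sz":0.2063,"aperture":0},
    {"sz":0.2063,"aperture":0},
    {"sz":0.2063,"aperture":0},
    {"sz":0.2063,"aperture":0},
    {"sz":0.2063,"aperture":0},
  ],
)

```text
time_s: 4.1
position: [0.452, -0.2866, 0.0135]
tcp_rot: [[-0.936, 0.352, -0.0], [0.352, 0.936, -0.0], [0.0, -0.0, -1.0]]
force: [-0.7, 0.8, 0.5]
opening: 0.549
grasp_force: 30.0
```

Scaled: 0.455 m / 0.8 = 0.5688, -0.13 m / 0.8 = -0.1625.

Request:
jog_arm(
  increments=[
    {"sz":-0.0375,"aperture":0},
    {"sz":-0.0875,"aperture":0},
    {"sz":-0.15,"aperture":0},
    {"sx":0.025,"sy":0.125,"sz":-0.1625,"aperture":0},
    {"sx":0.1163,"sy":0.5688,"sz":-0.1625,"aperture":0},
    {"sx":0.1163,"sy":0.5688,"sz":-0.1625,"aperture":0},
    {"sx":0.1163,"sy":0.5688,"sz":-0.1625,"aperture":0},
    {"sx":0.1163,"sy":0.5688,"sz":-0.1625,"aperture":0},
    {"sx":0.1163,"sy":0.5688,"sz":-0.1625,"aperture":0},
    {"sx":0.1163,"sy":0.5688,"sz":-0.1625,"aperture":0},
    {"sx":0.1163,"sy":0.5688,"sz":-0.1625,"aperture":0},
    {"sx":0.1163,"sy":0.5688,"sz":-0.1625,"aperture":0},
    {"sx":0.1163,"sy":0.5688,"sz":-0.1625,"aperture":0},
    {"sx":0.1163,"sy":0.5688,"sz":-0.1625,"aperture":0},
    {"sx":0.1163,"sy":0.5688,"sz":-0.1625,"aperture":0},
    {"sx":0.1163,"sy":0.5688,"sz":-0.1625,"aperture":0},
    {"sx":0.1163,"sy":0.5688,"sz":-0.1625,"aperture":0},
    {"sx":0.1163,"sy":0.5688,"sz":-0.1625,"aperture":0},
    {"sx":0.1163,"sy":0.5688,"sz":-0.1625,"aperture":0},
  ],
)

```text
time_s: 6.0
position: [0.5253, 0.1712, 0.1436]
tcp_rot: [[-0.935, 0.354, -0.0], [0.354, 0.935, -0.0], [0.0, -0.0, -1.0]]
force: [0.1, -0.6, -2.9]
opening: 0.55
grasp_force: 30.0
```

Run:
```python
from rig import bot, eyes, telemetry;import pickle;from h import *
d={}
for n in("scene","top","wrist"):
    s=telemetry.read_state();c=eyes.capture(n);c["state"]=s;d[n]=c
pickle.dump(d,open("c1.pkl","wb"));print(s["position"],s["grasp_force"])
cv2.imwrite("pics/c1.png",np.hstack([cv2.resize(d["wrist"]["color"],(400,300)),cv2.resize(d["scene"]["color"][60:210,140:340],(400,300))])[:,:,::-1])
```

```text
[0.5252359  0.17161632 0.14359873] 29.999955559760565
```

View pics/c1.png

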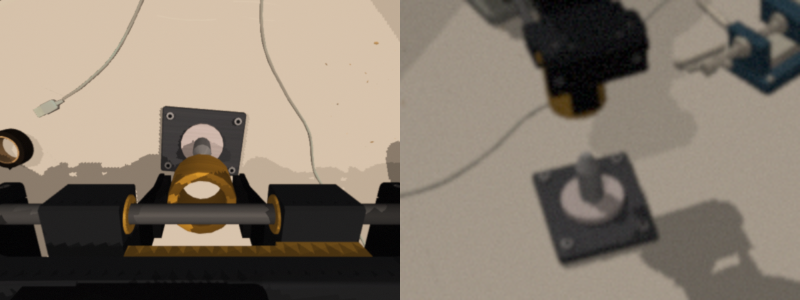

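Left half is the wrist view: the held sleeve is at (203,190), with the plate and its four screws at about (170,116), (238,122), (168,165) and (234,170). Right half is the scene view: the sleeve is upright in the grip above the post.

Run:
```python
import pickle;from h import *
d=pickle.load(open("c1.pkl","rb"));c=d["wrist"];s=c["state"]
S=cast(c,np.float64([(170,116),(238,122),(168,165),(234,170)])*1.6+.3,.016);print("post from wrist",S.mean(0),np.linalg.norm(S[0]-S[1]),np.linalg.norm(S[0]-S[2]),np.linalg.norm(S[0]-S[3]))
hsv=cv2.cvtColor(c["color"],cv2.COLOR_RGB2HSV);m=(hsv[...,0]>10)&(hsv[...,0]<26)&(hsv[...,1]>120)
m[:230]=0;m[385:]=0;m[:,:262]=0;m[:,385:]=0
k=big(m);z=s["position"][2]-.0135
print(cv2.boundingRect(k.astype(np.int32)))
K=k[(k[:,1]<292)]; 
for zz in(z,z+.04):
    P=cast(c,K,zz)[:,:2];v=least_squares(lambda v:np.hypot(*(P-v).T)-.024,P.mean(0),loss='soft_l1',f_scale=.001);print(zz,v.x,np.sqrt(np.mean(v.fun**2)))
print("TCP",s["position"])
cv2.imwrite("pics/w2.png",c["color"][150:390,230:430][:,:,::-1].repeat(2,0).repeat(2,1))
```

```text
post from wrist [0.52560788 0.17315436 0.016     ] 0.08753800378645939 0.06698513233075014 0.1126178566431952
(266, 247, 113, 79)
0.1300987326111211 [0.52583618 0.17128034] 0.00035566113922675524
0.1700987326111211 [0.51467216 0.17565924] 0.0018851988899519533
TCP [0.5252359  0.17161632 0.14359873]
```

View pics/w2.png

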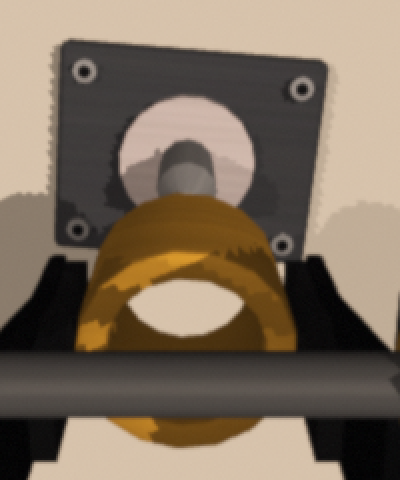

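The wrist view (screws at (84,70), (302,89), (78,230), (282,245) in the crop) puts the post at (0.5256,0.173). The sleeve's lower rim is at (0.526,0.171), so the error is under 2 mm against 6 mm clearance. Lowering now.

Scaled: 0.106 m / 0.8 = 0.1325, 0.07 m / 0.8 = 0.0875.

Request:
jog_arm(
  increments=[
    {"sy":0.0013,"sz":0.0375,"aperture":0},
    {"sy":0.0013,"sz":0.0625,"aperture":0},
    {"sy":0.0013,"sz":0.075,"aperture":0},
    {"sy":0.0013,"sz":0.0875,"aperture":0},
    {"sy":0.0013,"sz":0.0975,"aperture":0},
    {"sy":0.0013,"sz":0.1075,"aperture":0},
    {"sy":0.0013,"sz":0.1163,"aperture":0},
    {"sy":0.0013,"sz":0.1238,"aperture":0},
    {"sy":0.0013,"sz":0.1288,"aperture":0},
    {"sy":0.0013,"sz":0.1325,"aperture":0},
    {"sy":0.0013,"sz":0.1325,"aperture":0},
    {"sy":0.0013,"sz":0.1325,"aperture":0},
    {"sy":0.0013,"sz":0.1325,"aperture":0},
    {"sy":0.0013,"sz":0.1325,"aperture":0},
  ],
)

```text
time_s: 7.55
position: [0.5257, 0.1731, 0.0378]
tcp_rot: [[-0.936, 0.352, 0.001], [0.352, 0.936, 0.0], [-0.001, 0.0, -1.0]]
force: [0.5, 0.0, -1.9]
opening: 0.548
grasp_force: 30.0
```

Scaled: 0.005 m / 0.8 = 0.0063, 0.004 m / 0.8 = 0.005.

Request:
jog_arm(
  increments=[
    {"sz":0.0025,"aperture":0},
    {"sz":0.0038,"aperture":0},
    {"sz":0.005,"aperture":0},
    {"sz":0.0063,"aperture":0},
    {"sz":0.0063,"aperture":0},
    {"sz":0.0063,"aperture":0},
    {"sz":0.0063,"aperture":0},
  ],
)

```text
time_s: 8.25
position: [0.5256, 0.173, 0.0335]
tcp_rot: [[-0.936, 0.352, 0.0], [0.352, 0.936, -0.0], [-0.0, 0.0, -1.0]]
force: [-2.4, 0.0, 5.4]
opening: 0.549
grasp_force: 30.0
```

Contact came at exactly the expected height (TCP z 0.0335, force up 7 N). Releasing and retreating.

Scaled: -0.15 m / 0.8 = -0.1875, -0.1 m / 0.8 = -0.125.

Request:
jog_arm(
  increments=[
    {"aperture":0.7},
    {"aperture":0.8},
    {"aperture":0.9},
    {"aperture":0.9},
    {"aperture":0.9},
    {"aperture":0.9},
    {"sz":-0.025,"aperture":0.9},
    {"sz":-0.0625,"aperture":0.9},
    {"sz":-0.125,"aperture":0.9},
    {"sz":-0.1875,"aperture":0.9},
    {"sx":0.0625,"sz":-0.1875,"aperture":0.9},
    {"sx":0.125,"sz":-0.1875,"aperture":0.9},
    {"sx":0.125,"sz":-0.1875,"aperture":0.9},
    {"sx":0.125,"sz":-0.1875,"aperture":0.9},
    {"sx":0.125,"sz":-0.1875,"aperture":0.9},
    {"sx":0.125,"sz":-0.1875,"aperture":0.9},
    {"sx":0.125,"sz":-0.1875,"aperture":0.9},
  ],
)

```text
time_s: 9.95
position: [0.4331, 0.2079, 0.1824]
tcp_rot: [[-0.936, 0.353, 0.0], [0.353, 0.936, 0.0], [-0.0, 0.0, -1.0]]
force: [-0.5, 0.1, 0.3]
opening: 0.899
grasp_force: 0.0
```

Run:
```python
from rig import bot, eyes, telemetry;from h import *
w=eyes.capture("wrist")["color"];c=eyes.capture("scene");t=eyes.capture("top")
hsv=cv2.cvtColor(c["color"],cv2.COLOR_RGB2HSV);m=(hsv[...,0]>10)&(hsv[...,0]<26)&(hsv[...,1]>120);m[:,:200]=0;m[:,280:]=0;m[:100]=0;m[200:]=0
k=big(m)
for z,f in((.06,True),(.02,False)): print(z,rim(c,k,z,f),rim(c,k,z,f,.024))
print("grey,tape",cast(t,[(379,207)],.04),cast(t,[(328,276)],.019))
cv2.imwrite("pics/end.png",np.hstack([cv2.resize(w,(400,300)),cv2.resize(c["color"][100:310,160:440],(400,300))])[:,:,::-1])
```

```text
0.06 (array([0.52321259, 0.16948105, 0.02329539]), np.float64(0.000819157791337348)) (array([0.52276005, 0.16884572]), np.float64(0.0009399126804558925))
0.02 (array([0.52696244, 0.17457603, 0.02256604]), np.float64(0.0014149368952555994)) (array([0.52782901, 0.17587233]), np.float64(0.0015513455875982365))
grey,tape [[ 0.55775102 -0.16684191  0.04      ]] [[ 0.44000441 -0.07631416  0.019     ]]
```

View pics/end.png

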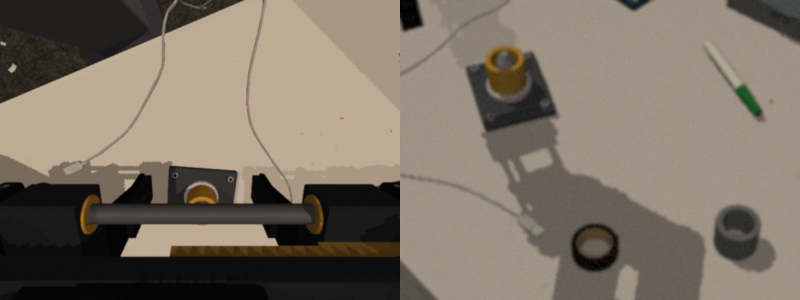

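The sleeve sits upright and flat on the shoulder around the post (at (508,75) in the right half). The tape (595,247) and the grey sleeve (737,232) were never touched, and the gripper is clear.

```bash
python3 -c "
from rig import bot, eyes, telemetry
print(bot.hand_in())"
```

```text
the job is handed in; nothing more can be done
None
```

The brass sleeve is on the post, sitting upright on the shoulder and released. The grey sleeve and tape roll were not touched, and the job was handed in at about 10 s of the 35 s allowed; the hand-in gave no verdict.

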